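# Latch the lid of the curing box that holds the red tray

## Task

One of the two lacquer curing boxes holds a red tray, the other a black one. On the box with the red tray, take the latch's steel loop by its yellow tab, carry it forward over the hook on the lid and lay its end bar down beyond the hook without letting the loop drop, then press the blue-ended lever back and right down flat, past centre, so that it draws the lid in and stays latched. Leave the latch of the box with the black tray alone.

Things in the scene. Friction and masses are not known exactly. Their poses are not given: they have to be found in the camera images.
- red_case: wooden curing box fixed to the table, 340 x 160 mm, a red tray seen through its clear lid window. Origin: on the table under the lever's pivot. x runs along the box from latch to lid, z up; box from x -115 to 225; all latch parts centred on y 0. Deck and lid top at z 68. Lever pivot: axis along y at x 0, z 96. All sizes in mm in this frame
- red_tab (a point): centre of its yellow tab, 12 wide (y), 12 thick, 32 long, bent up 60 deg at the end bar (7 thick) of the steel loop, a U 42 wide. From the loop's hinge pin on the lever: end bar 115 along the loop, tab centre 129 along and 24 above (upper side when laid forward). At first the loop leans back, 25 deg past the lever towards -x, on a stop; it swings freely and falls the way it leans
- red_lever (a joint): its lever, rad. 0 = open stop, 75 deg up from +x; grows up and over to -x; 0.26 upright; 1.833 flat along -x, latched. Blue end sleeve 67 to 103 from the pivot, 26 wide, 13 thick. Loop's hinge pin: 42 from the pivot, 12 deg further round than the lever, so over centre. Stays where left (0.14 Nm); with the loop hooked it takes about 10 N at the blue end
- red_lid (a joint): its lid's slide towards the latch, m. 0 = pushed out by seal springs (10 to 18 N), 9 mm gap at the deck; about 0.0055 when latched. On it the keeper, a dark hook 26 wide, top z 106, lip tip at x 79.5 (lid out); beyond it a shelf, z 81, to x 108. Laid down there, the loop's end bar rests at z 84.5, 5 or more clear of the lip; the lever then draws it under the lip
- red_loop (a joint): swing of its loop against its lever, rad. 0 = leaning back on the stop, grows as the loop swings up and forward; the loop points 100 deg + lever angle - this angle up from the box's +x, so 2.3 to 2.7 when it lies forward beyond the keeper with the lever up. Let go past upright it would drop and hit the lid at over 8 rad/s
- black_tab (a point): centre of the yellow tab on the loop of the other box, which is the same in every way but holds a black tray: leave it as it is

How it is judged:
By the outcome, as a careful person would: the job done as asked, in the order asked, and still so for the second after the job is handed in, with the robot touching nothing.
It also fails if it takes over 48 s, if anything falls off the work surface, if the arm or the gripper's body presses on something with over 40 N, if the wrist force passes 120 N, or if a joint passes its speed limit or range.

## Robot

A 6-joint arm with a two-finger parallel gripper is mounted at the origin on the work surface. World frame = base frame: x ahead of the robot, y to its left, z up, the work surface at z = 0. Lengths are in m, angles in degrees, forces in N, time in s.
With the tool pointing down it reaches from about 0.4 to 0.825 m from the base axis. Payload 7 kg.
Tool frame: the origin (TCP) lies midway between the tips of the shut fingers; the grasp point (between the pads) lies 19 mm behind it; x points along the fingers, z is the direction in which the jaws open and shut, and the axes are right-handed (so a half turn about x gives the same grasp; the last joint's range is limited). The gripper opens to 88 mm and grips with 3 to 60 N. Pads are 19 mm wide; open, the fingers measure 130 mm over their backs; the gripper's body (78 mm by 193 mm) begins 47 mm behind the grasp point.
Start: joints at [84.975, 20.546, 0.682, 0, -70.136, -16.507], TCP at [0.248, 0.628, 0.227] pointing down, gripper open.
Joint ranges: [-176.03, 176.03], [-82.01, 121.73], [-58.28, 71.71], [-173.87, 95.51], [-174.79, -0.11], [-173.66, 173.66]. Speed limits (degrees/s): [136.94, 136.94, 172.46, 180, 180, 180].

## Interface

Orientations are given as [roll, pitch, yaw] about the fixed x, y, z axes, in that order (R = Rz(yaw) Ry(pitch) Rx(roll)).
In Python, from plant import ctrl gives the robot as it stands.
- The arm moves only by the tool servo_tool, never from a script. Its argument "motion" is a list of rows, each an object with "offset": the shift along the tool's x, y, z in m, a list of three; "roll": the turn about the tool's x in degrees; "claw": the opening, from -1 (shut) to 1 (fully open), so that 0 is half open. In form: [{"offset": [x, y, z], "roll": roll, "claw": claw}, ...]. A call has 1 to 12 rows; each row shifts and turns the commanded pose from where the row before left it, along the tool's axes as they then stand; what a row does not reach is not made up. A row lasts 1/8 s, in which the tool goes at most 62.5 mm and 10.7 degrees, less where a joint would pass 70% of its speed; a pose out of reach is approached as far as the arm can. A call is refused whole if a number of a shift passes 0.0625 or a number of a turn 10.7, either way. A call with a gripper value outside its range is refused whole. The fingers move at their own pace and stop on an object; the grip force is fixed at half the most. Time passes only in rows, so rows that do not move let the fingers close. It gives the time, the measured TCP pose, the force and the opening at its end, in the units of the state.
- ctrl.get_obs(): the state, without advancing time (a new reading comes with each control period).
- ctrl.snapshot(name): name is "scene" or "top" or "wrist"; returns a dict with "frame" (480x640x3 uint8, blue, green, red), "z_map" (480x640 float32, m along the optical axis (not along the pixel's ray), 0 where there is no reading), "mtx" (3x3 intrinsics, pixels), "extrinsics" (4x4, takes a point from camera to world coordinates). Camera axes: x right, y up, looking along -z (the intrinsics and any distortion apply to the point x, -y, -z); pixel columns grow to the right and rows downward; lengths in m; the calibration is good to about 2 mm. A picture is of the moment at which its call begins.
- ctrl.close_job(): hands the job in, once; it reports no verdict.
The state is a dict: "clock": time; "joint_pos": joint angles; "qvel": joint speeds; "tau": joint torques, N m; "tool_pos": TCP position; "orientation": TCP orientation; "force": force on the tool from outside, world axes, zero at the start; "moment": the same for the moment, N m; "opening": finger opening in m.
Only numpy, scipy, OpenCV 4.12 (cv2) and the standard library are available. Lean on these libraries where they do the work, as an engineer would, in place of code of your own. Each camera call takes 0.05 s, during which the arm holds its last target.

## Working session

There is one attempt and no reset: what is moved stays moved. The work goes in short steps, Python scripts to look and compute and a tool call to move; the robot and the scene stay as the last step left them, time stands still between calls to the robot, and variables do not carry over. Pictures are saved under pics/ and viewed, and the job is handed in when it is done.

Besides the shell and the picture viewer there is one more tool, called after "Request:" as name(argument=value, ...) on one line, values as JSON. servo_tool: Moves the arm, as the interface text tells. Its arguments: {"type":"object","properties":{"motion":{"type":"array"}},"required":["motion"]}

```bash
ls; mkdir -p pics
python3 - <<'E'
from plant import ctrl
import cv2,numpy as np
print(ctrl.get_obs())
for n in ["scene","top","wrist"]:
    s=ctrl.snapshot(n); cv2.imwrite(f"pics/{n}0.png",s["frame"]); np.savez(f"pics/{n}0.npz",**s)
    print(n,s["mtx"].tolist(),s["extrinsics"].round(4).tolist(), [k for k in s])
E
```

```text
pics
{'clock': 0.0, 'joint_pos': array([ 8.49770770e+01,  2.05896991e+01,  6.34296458e-01, -1.96838514e-02,
       -7.01353802e+01, -1.65064901e+01]), 'qvel': array([-0.04236753, -0.01835721,  0.06239891,  0.08087748, -0.06724978,
       -0.00598535]), 'tau': array([ 1.69017716e-03, -5.82713985e+01,  2.93038934e+01,  6.99707463e+00,
        6.87621126e-03, -1.53871306e-04]), 'tool_pos': array([0.24756399, 0.62744426, 0.22564762]), 'orientation': array([   4.98721562,   89.90734984, -106.54890069]), 'force': array([-0.35192129,  0.22774125, -0.02156591]), 'moment': array([-0.00400315, -0.00943079,  0.00947244]), 'opening': 0.08767668588671222}
scene [[616.8127561745866, 0.0, 321.7515868237616], [0.0, 616.8127561745866, 229.63162596719206], [0.0, 0.0, 1.0]] [[-0.1578, -0.6528, 0.7409, 1.1997], [0.9874, -0.0937, 0.1277, 0.132], [-0.014, 0.7517, 0.6593, 0.783], [0.0, 0.0, 0.0, 1.0]] ['frame', 'z_map', 'mtx', 'extrinsics']
top [[472.03746454819077, 0.0, 312.4498983785762], [0.0, 472.03746454819077, 243.58384255901794], [0.0, 0.0, 1.0]] [[-0.0265, 0.9957, -0.0888, 0.4009], [-0.9995, -0.0281, -0.0165, -0.0129], [-0.0189, 0.0883, 0.9959, 0.9829], [0.0, 0.0, 0.0, 1.0]] ['frame', 'z_map', 'mtx', 'extrinsics']
wrist [[379.7566101066799, 0.0, 316.6414729394858], [0.0, 379.7566101066799, 231.85728268282602], [0.0, 0.0, 1.0]] [[-0.3668, 0.8958, 0.2512, 0.3149], [-0.9303, -0.3535, -0.0977, 0.6005], [0.0012, -0.2695, 0.963, 0.3836], [0.0, 0.0, 0.0, 1.0]] ['frame', 'z_map', 'mtx', 'extrinsics']
```

View pics/scene0.png

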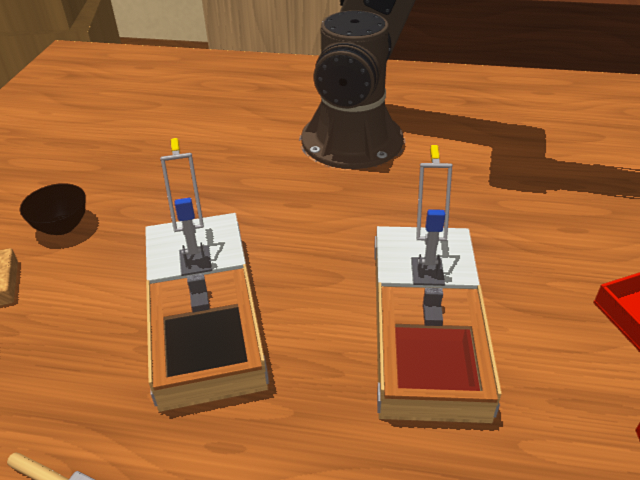

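View pics/top0.png

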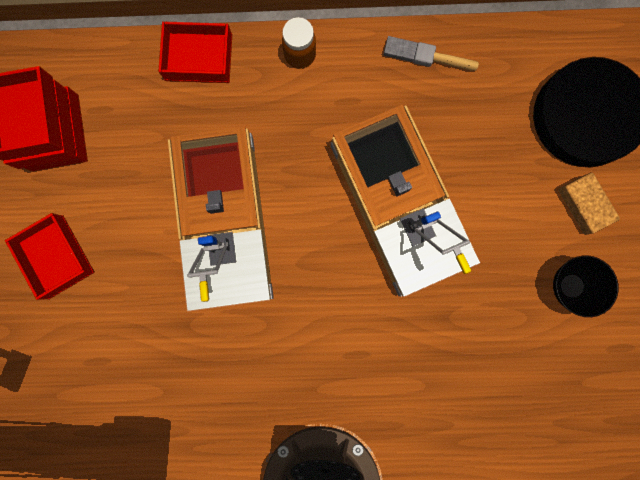

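View pics/wrist0.png

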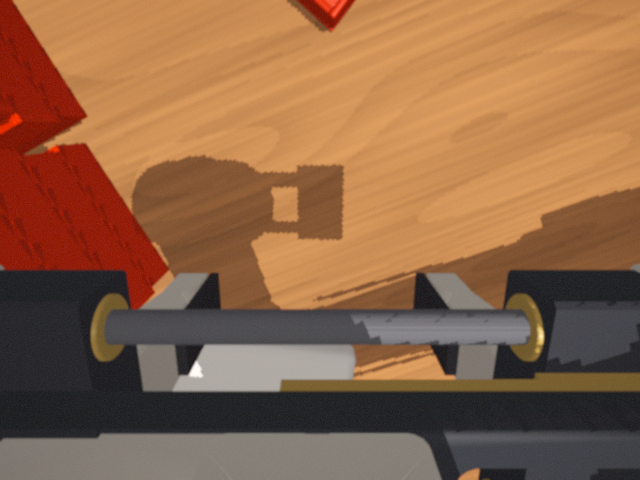

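```bash
cat > h.py <<'E'
import numpy as np,cv2
def pts(s,mask):
    v,u=np.nonzero(mask&(s["z_map"]>0)); d=s["z_map"][v,u].astype(float)
    K=s["mtx"];E=s["extrinsics"]
    P=np.c_[(u-K[0,2])/K[0,0]*d,-(v-K[1,2])/K[1,1]*d,-d]
    return P@E[:3,:3].T+E[:3,3],u,v
def hsv(s): return cv2.cvtColor(s["frame"],cv2.COLOR_BGR2HSV)
def inr(s,lo,hi): return cv2.inRange(hsv(s),np.array(lo),np.array(hi))>0
E
python3 - <<'E'
from h import *
for n in ["top","scene"]:
    s=dict(np.load(f"pics/{n}0.npz"))
    H=hsv(s)
    for nm,lo,hi in [("yel",(24,150,120),(35,255,255)),("blue",(110,150,60),(130,255,255)),("white",(0,0,150),(180,60,255))]:
        m=inr(s,lo,hi)
        k,L,st,c=cv2.connectedComponentsWithStats(m.astype(np.uint8))
        for i in range(1,k):
            if st[i,4]>40:
                P,u,v=pts(s,L==i)
                print(n,nm,st[i].tolist(),np.median(P,0).round(4),P.min(0).round(3),P.max(0).round(3))
    # deck rect: height band 60-75mm in the red area
    P,u,v=pts(s,np.ones(s["z_map"].shape,bool))
    b=(abs(P[:,2]-.068)<.006)&(P[:,0]>.25)&(P[:,0]<.8)&(P[:,1]>.05)&(P[:,1]<.42)
    Q=P[b]; m=np.zeros((480,640),np.uint8); m[v[b],u[b]]=255
    k,L,st,c=cv2.connectedComponentsWithStats(m); i=1+np.argmax(st[1:,4])
    sel=L[v[b],u[b]]==i; Q=Q[sel]
    print(n,"rect",cv2.minAreaRect((Q[:,:2]*1000).astype(np.float32)),np.median(Q[:,2]),st[i])
    cv2.imwrite(f"pics/{n}_m.png",m)
E
```

```text
top yel [458, 254, 13, 19, 123] [ 0.4297 -0.2347  0.2479] [ 0.416 -0.244  0.244] [ 0.444 -0.226  0.251]
top yel [200, 281, 8, 20, 119] [0.3972 0.1707 0.2507] [0.383 0.164 0.248] [0.413 0.176 0.254]
top blue [198, 236, 19, 10, 61] [0.4806 0.1745 0.198 ] [0.475 0.166 0.172] [0.489 0.192 0.204]
top white [283, 17, 30, 30, 711] [0.9011 0.0207 0.0919] [ 0.87  -0.009 -0.756] [1.433 0.083 0.097]
top white [416, 43, 20, 19, 253] [ 0.8852 -0.2464  0.0221] [ 0.863 -0.267  0.016] [ 0.907 -0.225  0.027]
top white [375, 199, 105, 97, 4304] [ 0.4558 -0.2225  0.0695] [ 0.378 -0.338  0.   ] [ 0.565 -0.12   0.247]
top white [180, 230, 90, 80, 4291] [0.4238 0.1545 0.0698] [0.362 0.089 0.063] [0.512 0.261 0.249]
top white [403, 233, 9, 18, 102] [ 0.4783 -0.1788  0.0695] [ 0.465 -0.188  0.065] [ 0.498 -0.172  0.073]
top white [199, 251, 17, 18, 144] [0.4521 0.2104 0.0696] [0.441 0.193 0.065] [0.474 0.224 0.074]
top white [353, 445, 10, 11, 69] [ 0.0761 -0.0758  0.0173] [ 0.065 -0.084  0.013] [ 0.086 -0.066  0.022]
top rect ((541.1630859375, 186.84280395507812), (346.7066650390625, 161.22552490234375), 6
[... 1372 characters left out ...]
.066] [0.473 0.204 0.149]
scene white [444, 228, 35, 58, 1327] [0.4318 0.2357 0.0691] [ 0.288  0.202 -0.001] [0.501 0.273 0.147]
scene white [436, 241, 7, 14, 73] [0.4187 0.1975 0.0691] [0.397 0.191 0.066] [0.469 0.203 0.104]
scene white [209, 245, 12, 14, 101] [ 0.4759 -0.1782  0.0695] [ 0.461 -0.19   0.066] [ 0.498 -0.171  0.073]
scene white [440, 257, 16, 16, 150] [0.4502 0.211  0.0692] [0.435 0.199 0.065] [0.472 0.224 0.072]
scene white [69, 471, 25, 9, 120] [ 0.8663 -0.2507  0.0205] [ 0.858 -0.263  0.017] [ 0.872 -0.232  0.024]
scene rect ((536.7534790039062, 185.842529296875), (351.71978759765625, 160.5769805908203), 6.14558744430542) 0.06886352671396662 [  377   226   124   177 16464]
```

View pics/top_m.png

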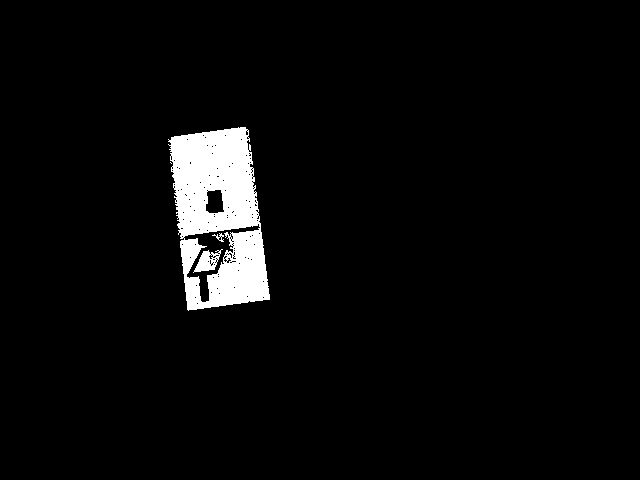

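Run:
```python
from h import *
yaw=np.radians(6.2); 
R=np.array([[np.cos(yaw),-np.sin(yaw)],[np.sin(yaw),np.cos(yaw)]])
O=np.array([.541,.1865])-R@[.055,0]; print(O)
for n in ["top","scene"]:
    s=dict(np.load(f"pics/{n}0.npz"))
    P,u,v=pts(s,np.ones((480,640),bool)); B=np.c_[(P[:,:2]-O)@R,P[:,2]]*1000
    M={nm:inr(s,lo,hi)[v,u] for nm,lo,hi in [("yel",(24,150,120),(35,255,255)),("blue",(110,150,60),(130,255,255))]}
    box=(abs(B[:,1])<75)&(abs(B[:,0]-50)<190)
    for nm in M:
        q=B[M[nm]&box&(B[:,2]>120)]; print(n,nm,len(q),np.percentile(q,[3,50,97],axis=0).round(0).tolist())
    hi=box&(abs(B[:,1])<30)&(B[:,2]>75)&(~M["yel"])&(~M["blue"])
    for z0,z1 in [(76,90),(90,110),(110,130),(130,150),(150,170),(170,190),(190,210),(210,225),(225,235),(235,250),(250,270)]:
        q=B[hi&(B[:,2]>z0)&(B[:,2]<=z1)]
        if len(q): print(n,z0,len(q),"x",np.percentile(q[:,0],[3,50,97]).round(0),"y",np.percentile(q[:,1],[3,50,97]).round(0),"z",np.median(q[:,2]).round(0))
    # edges of deck/lid by x at the 68 level
    q=B[box&(abs(B[:,2]-68)<6)]; h,e=np.histogram(q[:,0],np.arange(-130,240,5)); print(dict(zip(e[:-1].astype(int).tolist(),h.tolist())))
    q=B[(abs(B[:,2]-68)<5)&(abs(B[:,0]-50)<160)&(abs(B[:,1])<110)]
    for a,b in [(-100,-60),(-60,-10),(60,120),(120,210)]:
        w=q[(q[:,0]>a)&(q[:,0]<b)]; print(a,np.percentile(w[:,1],[1,99]).round(1))
    q=B[(abs(B[:,2]-68)<5)&(abs(B[:,0]-50)<200)]
    for a,b in [(-75,-30),(-30,30),(30,75)]:
        w=q[(q[:,1]>a)&(q[:,1]<b)]; print(a,np.percentile(w[:,0],[.2,99.8]).round(1))
```

```text
[0.4863217  0.18056004]
top yel 118 [[-103.0, -5.0, 248.0], [-90.0, -1.0, 251.0], [-76.0, 4.0, 253.0]]
top blue 65 [[-10.0, -13.0, 173.0], [-6.0, -5.0, 198.0], [1.0, 11.0, 202.0]]
top 76 256 x [-27.  87. 104.] y [-16.  -2.  15.] z 82.0
top 90 163 x [-12.  65.  75.] y [-16.  -5.  13.] z 106.0
top 110 12 x [-5. -0. 75.] y [-9. -8.  2.] z 113.0
top 130 117 x [-15. -12.  -3.] y [-23.  -2.  20.] z 144.0
top 150 31 x [-25. -20. -14.] y [-24.  18.  21.] z 160.0
top 170 56 x [-34. -26.   0.] y [-24.  -9.  22.] z 180.0
top 190 121 x [-43.  -7.   2.] y [-24.  -1.  21.] z 201.0
top 210 36 x [-52. -47. -43.] y [-24.  18.  22.] z 218.0
top 225 23 x [-56. -53. -51.] y [-24. -19.  23.] z 231.0
top 235 231 x [-100.  -63.  -57.] y [-22.  -3.  21.] z 246.0
top 250 9 x [-104.  -95.  -84.] y [-6. -5.  5.] z 251.0
{-130: 0, -125: 0, -120: 128, -115: 200, -110: 199, -105: 180, -100: 183, -95: 177, -90: 175, -85: 177, -80: 180, -75: 176, -70: 179, -65: 176, -60: 174, -55: 122, -50: 141, -45: 170, -40: 164, -35: 147, -30: 162, -25: 146, -20: 158, -15: 144, -10: 122, -5: 125, 0: 124, 5: 120, 10: 125, 15: 110
[... 1487 characters left out ...]
: 154, -60: 160, -55: 150, -50: 148, -45: 135, -40: 147, -35: 134, -30: 145, -25: 171, -20: 160, -15: 186, -10: 178, -5: 174, 0: 197, 5: 185, 10: 260, 15: 267, 20: 40, 25: 174, 30: 165, 35: 184, 40: 186, 45: 180, 50: 198, 55: 184, 60: 202, 65: 200, 70: 196, 75: 193, 80: 219, 85: 206, 90: 209, 95: 223, 100: 287, 105: 264, 110: 266, 115: 277, 120: 287, 125: 285, 130: 280, 135: 281, 140: 296, 145: 309, 150: 282, 155: 295, 160: 308, 165: 323, 170: 313, 175: 309, 180: 341, 185: 312, 190: 341, 195: 338, 200: 321, 205: 345, 210: 338, 215: 366, 220: 548, 225: 83, 230: 0}
-100 [-79.7  78.6]
-60 [-79.3  78.2]
60 [-78.3  76.4]
120 [-78.2  76.9]
-75 [-120.3  225.2]
-30 [-120.7  225.5]
30 [-120.3  225.4]
```

```bash
cat >> h.py <<'E'
from scipy.spatial.transform import Rotation as Ro
yaw=np.radians(6.2); R2=np.array([[np.cos(yaw),-np.sin(yaw)],[np.sin(yaw),np.cos(yaw)]])
O=np.array([.4863,.1806])+R2@[-.002,-.0008]   # true box origin
def st(p=True):
    from plant import ctrl
    o=ctrl.get_obs(); T=Ro.from_euler("xyz",o["orientation"],degrees=True).as_matrix()
    b=np.r_[R2.T@(o["tool_pos"][:2]-O),o["tool_pos"][2]]*1000
    B3=np.eye(3);B3[:2,:2]=R2
    if p:
        print("t",round(o["clock"],2),"tcp box mm",b.round(1),"F box",(B3.T@o["force"]).round(1),"M",(B3.T@o["moment"]).round(2),"open",round(o["opening"]*1000,1),"J",o["joint_pos"].round(0))
        print("tool axes in box (cols x,y,z)\n",(B3.T@T).round(4))
    return b,B3.T@T
def go(target):
    b,T=st(); d=np.array(target)-b; print("offset tool mm",(T.T@d).round(1));
E
python3 -c "
from h import *
b,T=st()
z=T[:,2]; print('roll needed to bring tool z to +-box y: try')
for r in range(-180,181,1):
    Tn=T@Ro.from_euler('x',r,degrees=True).as_matrix()
    if abs(Tn[1,2])>.9998: print(r,Tn[:,1:].round(3).tolist())
go([-87.5,0,300])
"
```

```text
t 0.15 tcp box mm [-187.   470.9  225.8] F box [0.4 0.1 0.4] M [0.07 0.03 0.02] open 87.6 J [ 85.  21.   1.  -0. -70. -17.]
tool axes in box (cols x,y,z)
 [[-5.000e-04  8.851e-01 -4.654e-01]
 [-1.200e-03 -4.654e-01 -8.851e-01]
 [-1.000e+00  1.000e-04  1.300e-03]]
roll needed to bring tool z to +-box y: try
-28 [[1.0, 0.005], [0.005, -1.0], [-0.0, 0.001]]
-27 [[1.0, -0.013], [-0.013, -1.0], [-0.0, 0.001]]
152 [[-1.0, -0.005], [-0.005, 1.0], [0.0, -0.001]]
153 [[-1.0, 0.013], [0.013, 1.0], [0.0, -0.001]]
t 0.15 tcp box mm [-187.   470.9  225.8] F box [0.4 0.1 0.4] M [0.07 0.03 0.02] open 87.6 J [ 85.  21.   1.  -0. -70. -17.]
tool axes in box (cols x,y,z)
 [[-5.000e-04  8.851e-01 -4.654e-01]
 [-1.200e-03 -4.654e-01 -8.851e-01]
 [-1.000e+00  1.000e-04  1.300e-03]]
offset tool mm [-73.7 307.2 370.6]
```

Request:
servo_tool(motion=[{"offset":[-0.03,0,0],"roll":-9.2,"claw":1},{"offset":[-0.03,0,0],"roll":-9.2,"claw":1},{"offset":[-0.03,0,0],"roll":-9.3,"claw":1},{"offset":[0,0.02,0.05],"roll":0,"claw":1},{"offset":[0,0.02,0.05],"roll":0,"claw":1},{"offset":[0,0.02,0.05],"roll":0,"claw":1},{"offset":[0,0.02,0.05],"roll":0,"claw":1},{"offset":[0,0.02,0.05],"roll":0,"claw":0.5},{"offset":[0,0,0.05],"roll":0,"claw":0},{"offset":[0,0,0.05],"roll":0,"claw":0},{"offset":[0,0,0.05],"roll":0,"claw":0},{"offset":[0,0,0.05],"roll":0,"claw":0}])

```text
clock: 1.65
tool_pos: [0.3953, 0.1895, 0.3165]
orientation: [148.9, 90.0, 65.1]
force: [0.7, 0.9, 0.3]
opening: 0.0458
```

```bash
python3 -c "
from h import *
go([-87.5,0,260])
"
```

```text
t 1.65 tcp box mm [-87.5  19.5 316.5] F box [0.8 0.9 0.3] M [-0.12 -0.19  0.  ] open 45.8 J [ 52.  -6. -18.  -0. -77.  45.]
tool axes in box (cols x,y,z)
 [[ 1.e-04  1.e+00 -3.e-04]
 [ 2.e-04 -3.e-04 -1.e+00]
 [-1.e+00  1.e-04 -2.e-04]]
offset tool mm [56.5  0.  19.5]
```

Request:
servo_tool(motion=[{"offset":[0,0,0.021],"roll":0,"claw":0},{"offset":[0.03,0,0],"roll":0,"claw":0},{"offset":[0,0,0],"roll":0,"claw":0}])

```text
clock: 2.02
tool_pos: [0.3967, 0.1692, 0.2851]
orientation: [-58.4, 89.8, -142.3]
force: [-0.4, 0.1, 0.5]
opening: 0.0438
```

Run:
```python
from h import *
from plant import ctrl
go([-87.5,0,227.5])
ims=[]
for n in ["top","wrist"]:
    s=ctrl.snapshot(n); ims.append(s["frame"])
    m=inr(s,(24,150,120),(35,255,255))
    P,u,v=pts(s,m); B=np.c_[(P[:,:2]-O)@R2,P[:,2]]*1000
    k=(abs(B[:,1])<30)&(abs(B[:,0]+88)<40)&(abs(B[:,2]-245)<20)
    if k.any(): print(n,k.sum(),np.percentile(B[k],[3,50,97],axis=0).round(1).tolist(),np.median(u[k]),np.median(v[k]))
cv2.imwrite("pics/p1.png",cv2.resize(np.hstack([ims[0][130:400,100:420],cv2.resize(ims[1],(360,270))]),None,fx=1.15,fy=1.15))
```

```text
t 2.02 tcp box mm [-88.3  -0.9 285.1] F box [-0.4  0.2  0.5] M [-0.05  0.03  0.02] open 43.8 J [ 49.  -5. -22.  -0. -73.  47.]
tool axes in box (cols x,y,z)
 [[-0.003   1.     -0.0014]
 [-0.0018 -0.0014 -1.    ]
 [-1.     -0.003   0.0018]]
offset tool mm [57.6  0.9 -1. ]
top 1 [[-90.0, 6.0, 249.4], [-90.0, 6.0, 249.4], [-90.0, 6.0, 249.4]] 200.0 293.0
wrist 1000 [[-101.6, -3.8, 246.5], [-87.3, 1.2, 248.7], [-73.8, 6.1, 250.4]] 313.0 262.0
```

View pics/p1.png

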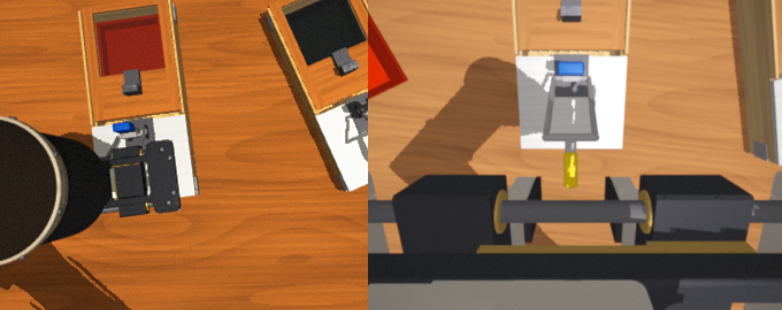

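Request:
servo_tool(motion=[{"offset":[0.02,0.0005,-0.0015],"roll":0,"claw":0},{"offset":[0.02,0,0],"roll":0,"claw":0},{"offset":[0.0175,0,0],"roll":0,"claw":0},{"offset":[0,0,0],"roll":0,"claw":0}])

```text
clock: 2.62
tool_pos: [0.398, 0.1721, 0.229]
orientation: [-41.1, 89.9, -124.8]
force: [-0.1, 1.2, -0.1]
opening: 0.0441
```

Run:
```python
from h import *
from plant import ctrl
go([-87.5,0.6,227.5])
ims=[]
for n in ["scene","wrist"]:
    s=ctrl.snapshot(n); ims.append(s["frame"])
cv2.imwrite("pics/p2.png",np.hstack([cv2.resize(ims[0][100:300,340:540],(400,400)),cv2.resize(ims[1][150:450,160:460],(400,400))]))
```

```text
t 2.62 tcp box mm [-86.7   1.8 229. ] F box [ 0.   1.2 -0.1] M [-0.11 -0.03 -0.01] open 44.1 J [ 50.  -3. -28.   0. -66.  47.]
tool axes in box (cols x,y,z)
 [[-9.e-04  1.e+00  2.e-04]
 [-1.e-03  2.e-04 -1.e+00]
 [-1.e+00 -9.e-04  1.e-03]]
offset tool mm [ 1.5 -0.8  1.2]
```

View pics/p2.png

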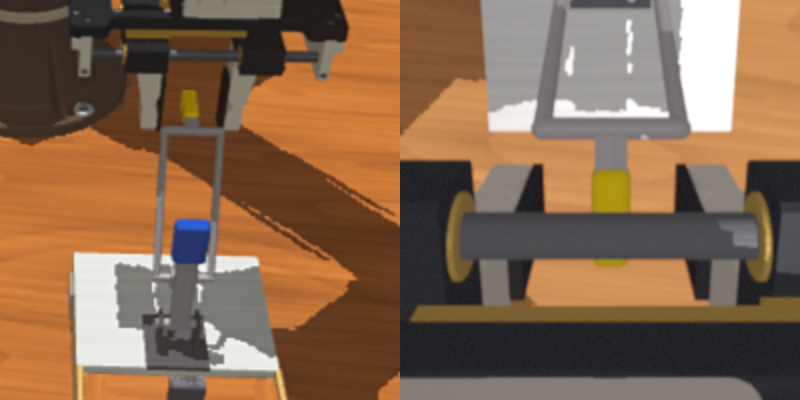

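Request:
servo_tool(motion=[{"offset":[0.0015,0,0],"roll":0,"claw":-0.5},{"offset":[0,0,0],"roll":0,"claw":-1},{"offset":[0,0,0],"roll":0,"claw":-1},{"offset":[0,0,0],"roll":0,"claw":-1}])

```text
clock: 3.22
tool_pos: [0.3981, 0.1719, 0.2277]
orientation: [105.8, 90.0, 22.0]
force: [0.3, -0.0, 0.2]
opening: 0.0112
```

Run:
```python
from h import *
b,T=st()
# arc from current tab position
a0=np.radians(126.5);r=131.2
pin=np.array([b[0],b[2]+15])-r*np.array([np.cos(a0),np.sin(a0)])
print("pin est",pin)
prev=np.array([b[0],b[2]])
for a in np.r_[np.arange(120,-17,-6),-16.6]:
    q=np.array([-9.2,137])+r*np.array([np.cos(np.radians(a)),np.sin(np.radians(a))])-[0,15]
    d=q-prev; prev=q
    print(a,"tcp",q.round(1),"off x %.1f y %.1f"%(-d[1],d[0]))
```

```text
t 3.23 tcp box mm [-86.6   1.6 227.7] F box [ 0.3 -0.   0.2] M [-0.15  0.06 -0.03] open 11.2 J [ 50.  -3. -28.   0. -65.  47.]
tool axes in box (cols x,y,z)
 [[ 1.e-04  1.e+00 -5.e-04]
 [ 0.e+00 -5.e-04 -1.e+00]
 [-1.e+00  1.e-04 -0.e+00]]
pin est [ -8.54201282 137.250701  ]
120.0 tcp [-74.8 235.6] off x -7.9 y 11.8
114.0 tcp [-62.6 241.9] off x -6.2 y 12.2
108.0 tcp [-49.7 246.8] off x -4.9 y 12.8
102.0 tcp [-36.5 250.3] off x -3.6 y 13.3
96.0 tcp [-22.9 252.5] off x -2.1 y 13.6
90.0 tcp [ -9.2 253.2] off x -0.7 y 13.7
84.0 tcp [  4.5 252.5] off x 0.7 y 13.7
78.0 tcp [ 18.1 250.3] off x 2.1 y 13.6
72.0 tcp [ 31.3 246.8] off x 3.6 y 13.3
66.0 tcp [ 44.2 241.9] off x 4.9 y 12.8
60.0 tcp [ 56.4 235.6] off x 6.2 y 12.2
54.0 tcp [ 67.9 228.1] off x 7.5 y 11.5
48.0 tcp [ 78.6 219.5] off x 8.6 y 10.7
42.0 tcp [ 88.3 209.8] off x 9.7 y 9.7
36.0 tcp [ 96.9 199.1] off x 10.7 y 8.6
30.0 tcp [104.4 187.6] off x 11.5 y 7.5
24.0 tcp [110.7 175.4] off x 12.2 y 6.2
18.0 tcp [115.6 162.5] off x 12.8 y 4.9
12.0 tcp [119.1 149.3] off x 13.3 y 3.6
6.0 tcp [121.3 135.7] off x 13.6 y 2.1
0.0 tcp [122. 122.] off x 13.7 y 0.7
-6.0 tcp [121.3 108.3] off x 13.7 y -0.7
-12.0 tcp [119.1  94.7] off x 13.6 y -2.1
-16.6 tcp [116.5  84.5] off x 10.2 y -2.6
```

Request:
servo_tool(motion=[{"offset":[-0.008,0.012,0],"roll":0,"claw":-1},{"offset":[-0.006,0.012,0],"roll":0,"claw":-1},{"offset":[-0.005,0.013,0],"roll":0,"claw":-1},{"offset":[0,0,0],"roll":0,"claw":-1}])

```text
clock: 3.72
tool_pos: [0.4361, 0.1759, 0.2467]
orientation: [-8.7, 90.0, -92.6]
force: [-0.9, 0.3, -1.7]
opening: 0.0116
```

Run:
```python
from h import *
from plant import ctrl
go([-49.7,1.6,246.8])
s=ctrl.snapshot("scene")
P,u,v=pts(s,inr(s,(110,150,60),(130,255,255))); B=np.c_[(P[:,:2]-O)@R2,P[:,2]]*1000
k=(abs(B[:,1])<40)&(abs(B[:,0])<60); print(np.percentile(B[k],[3,50,97],axis=0).round(1))
cv2.imwrite("pics/p3.png",cv2.resize(s["frame"][60:330,340:540],None,fx=2,fy=2))
```

```text
t 3.73 tcp box mm [-48.5   1.5 246.7] F box [-0.9  0.4 -1.7] M [ 0.12  0.39 -0.04] open 11.6 J [ 46.   0. -22.   0. -68.  50.]
tool axes in box (cols x,y,z)
 [[-1.0e-04  1.0e+00 -1.5e-03]
 [-6.0e-04 -1.5e-03 -1.0e+00]
 [-1.0e+00 -1.0e-04  6.0e-04]]
offset tool mm [-0.1 -1.2 -0.1]
[[ -4.9 -11.  169.2]
 [  1.1   0.3 187.3]
 [  3.5  10.9 200.9]]
```

View pics/p3.png

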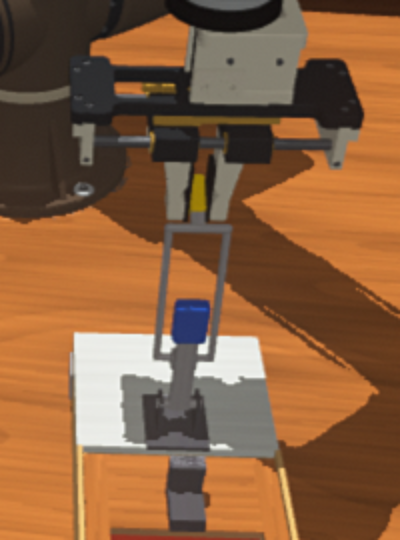

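Request:
servo_tool(motion=[{"offset":[-0.0035,0.0125,0],"roll":0,"claw":-1},{"offset":[-0.002,0.0135,0],"roll":0,"claw":-1},{"offset":[-0.001,0.0135,0],"roll":0,"claw":-1},{"offset":[0.001,0.0135,0],"roll":0,"claw":-1},{"offset":[0.002,0.0135,0],"roll":0,"claw":-1},{"offset":[0,0,0],"roll":0,"claw":-1}])

```text
clock: 4.53
tool_pos: [0.5025, 0.1831, 0.25]
orientation: [62.7, 89.9, -21.2]
force: [-0.6, -0.2, -1.1]
opening: 0.012
```

```bash
cat > chk.py <<'E'
from h import *
from plant import ctrl
import sys
def chk(t,name):
    go(t)
    s=ctrl.snapshot("scene")
    P,u,v=pts(s,inr(s,(110,150,60),(130,255,255))); B=np.c_[(P[:,:2]-O)@R2,P[:,2]]*1000
    k=(abs(B[:,1])<40)&(abs(B[:,0])<120); print("blue",np.percentile(B[k],[3,50,97],axis=0).round(1).tolist())
    P,u,v=pts(s,inr(s,(24,150,120),(35,255,255))); B=np.c_[(P[:,:2]-O)@R2,P[:,2]]*1000
    k=(abs(B[:,1])<40)&(abs(B[:,0])<200); 
    if k.any(): print("yel",k.sum(),np.percentile(B[k],[3,50,97],axis=0).round(1).tolist())
    cv2.imwrite(name,cv2.resize(s["frame"][60:430,340:540],None,fx=1.6,fy=1.6))
if __name__=="__main__": chk([float(a) for a in sys.argv[1:4]],sys.argv[4])
E
python3 chk.py 18.1 1.6 250.3 pics/p4.png
```

```text
t 4.53 tcp box mm [ 18.3   1.5 250. ] F box [-0.6 -0.2 -1.1] M [-0.13  0.21  0.02] open 12.0 J [ 41.   6. -15.   0. -69.  55.]
tool axes in box (cols x,y,z)
 [[ 8.0e-04  1.0e+00 -1.1e-03]
 [-4.0e-04 -1.1e-03 -1.0e+00]
 [-1.0e+00  8.0e-04  4.0e-04]]
offset tool mm [-0.3 -0.2 -0.1]
blue [[-5.2, -10.6, 168.1], [2.0, 0.1, 187.4], [4.4, 11.0, 201.0]]
yel 136 [[9.1, -3.1, 259.5], [18.3, 1.2, 269.3], [27.1, 5.3, 281.8]]
```

View pics/p4.png

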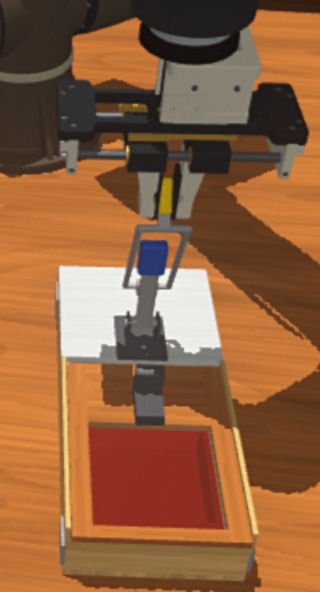

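Request:
servo_tool(motion=[{"offset":[0.0035,0.0135,0],"roll":0,"claw":-1},{"offset":[0.005,0.0125,0],"roll":0,"claw":-1},{"offset":[0.006,0.012,0],"roll":0,"claw":-1},{"offset":[0.0075,0.0115,0],"roll":0,"claw":-1},{"offset":[0.0085,0.0105,0],"roll":0,"claw":-1},{"offset":[0.0095,0.01,0],"roll":0,"claw":-1},{"offset":[0.0105,0.0085,0],"roll":0,"claw":-1},{"offset":[0,0,0],"roll":0,"claw":-1}])

```text
clock: 5.58
tool_pos: [0.5801, 0.1916, 0.1985]
orientation: [26.4, 90.0, -57.5]
force: [2.1, -0.6, 0.6]
opening: 0.0116
```

```bash
python3 chk.py 96.9 1.6 199.1 pics/p5.png
```

```text
t 5.58 tcp box mm [ 96.5   1.6 198.5] F box [ 2.  -0.8  0.6] M [-0.43 -0.86  0.03] open 11.6 J [ 37.  16. -10.   0. -64.  60.]
tool axes in box (cols x,y,z)
 [[ 1.e-04  1.e+00 -9.e-04]
 [-3.e-04 -9.e-04 -1.e+00]
 [-1.e+00  1.e-04  3.e-04]]
offset tool mm [-0.6  0.4 -0. ]Traceback (most recent call last):
  File "chk.py", line 13, in <module>
    if __name__=="__main__": chk([float(a) for a in sys.argv[1:4]],sys.argv[4])
                             ~~~^^^^^^^^^^^^^^^^^^^^^^^^^^^^^^^^^^^^^^^^^^^^^^^
  File "chk.py", line 8, in chk
    k=(abs(B[:,1])<40)&(abs(B[:,0])<120); print("blue",np.percentile(B[k],[3,50,97],axis=0).round(1).tolist())
                                                       ~~~~~~~~~~~~~^^^^^^^^^^^^^^^^^^^^^^^
    return _quantile_unchecked(
        a, q, axis, out, overwrite_input, method, keepdims, weights)
    return _ureduce(a,
                    func=_quantile_ureduce_func,
    ...<5 lines>...
                    overwrite_input=overwrite_input,
                    method=method)
    r = func(a, **kwargs)
    result = _quantile(arr,
                       quantiles=q,
    ...<2 lines>...
                       out=out,
                       weights=wgt)
    slices_having_nans = np.isnan(arr[-1, ...])
                                  ~~~^^^^^^^^^
IndexError: index -1 is out of bounds for axis 0 with size 0
```

```bash
sed -i 's/print("blue"/k.any() and print("blue"/' chk.py
python3 - <<'E'
from h import *
from plant import ctrl
a=ctrl.snapshot("scene")["frame"];b=ctrl.snapshot("wrist")["frame"]
cv2.imwrite("pics/p5.png",np.hstack([a[60:430,340:540],cv2.resize(b,(493,370))]))
E
```

```text
(no output)
```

View pics/p5.png

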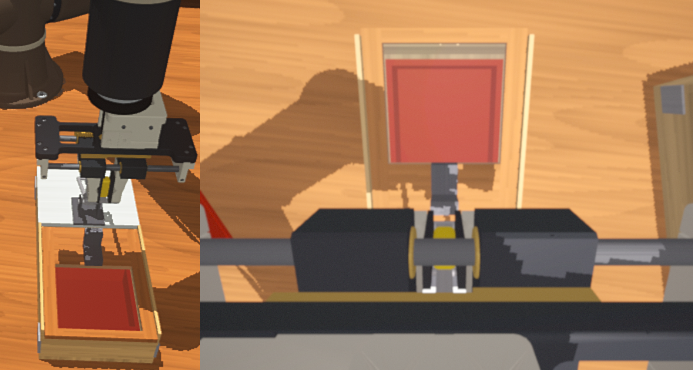

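Request:
servo_tool(motion=[{"offset":[0.011,0.008,0],"roll":0,"claw":-1},{"offset":[0.012,0.006,0],"roll":0,"claw":-1},{"offset":[0.013,0.005,0],"roll":0,"claw":-1},{"offset":[0.013,0.0035,0],"roll":0,"claw":-1},{"offset":[0.0135,0.002,0],"roll":0,"claw":-1},{"offset":[0.0135,0.0005,0],"roll":0,"claw":-1},{"offset":[0,0,0],"roll":0,"claw":-1}])

```text
clock: 6.6
tool_pos: [0.6027, 0.1939, 0.1217]
orientation: [-77.7, 89.8, -161.5]
force: [-0.2, -0.1, -0.8]
opening: 0.0117
```

```bash
python3 chk.py 122 1.6 122 pics/p6.png
```

```text
t 6.6 tcp box mm [119.2   1.4 121.7] F box [-0.2 -0.1 -0.8] M [-0.    0.11 -0.01] open 11.7 J [ 35.  21. -12.  -0. -56.  61.]
tool axes in box (cols x,y,z)
 [[-3.e-03  1.e+00 -9.e-04]
 [-7.e-04 -9.e-04 -1.e+00]
 [-1.e+00 -3.e-03  7.e-04]]
offset tool mm [-0.3  2.8 -0.2]
yel 48 [[119.7, -3.0, 147.1], [123.8, 1.1, 152.9], [127.4, 5.5, 155.9]]
```

View pics/p6.png

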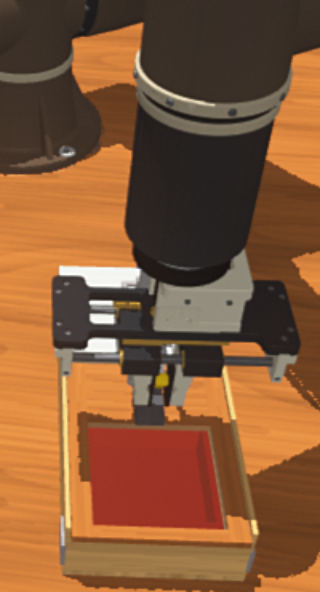

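Request:
servo_tool(motion=[{"offset":[0.012,0,0],"roll":0,"claw":-1},{"offset":[0.011,-0.0015,0],"roll":0,"claw":-1},{"offset":[0.006,-0.001,0],"roll":0,"claw":-1},{"offset":[0.003,-0.001,0],"roll":0,"claw":-1},{"offset":[0,0,0],"roll":0,"claw":-1}])

```text
clock: 7.28
tool_pos: [0.6005, 0.1938, 0.0915]
orientation: [87.0, 90.0, 3.2]
force: [1.2, -1.2, 1.0]
opening: 0.0117
```

```bash
python3 chk.py 116 1.6 84.5 pics/p7.png
```

```text
t 7.28 tcp box mm [116.9   1.6  91.5] F box [ 1.1 -1.4  1. ] M [-0.47 -0.53 -0.01] open 11.7 J [ 36.  23. -15.   0. -52.  61.]
tool axes in box (cols x,y,z)
 [[ 1.e-04  1.e+00 -5.e-04]
 [-0.e+00 -5.e-04 -1.e+00]
 [-1.e+00  1.e-04  0.e+00]]
offset tool mm [ 7.  -0.9 -0. ]
yel 50 [[117.3, -3.4, 116.7], [122.3, 1.0, 121.6], [125.5, 5.1, 125.4]]
```

View pics/p7.png

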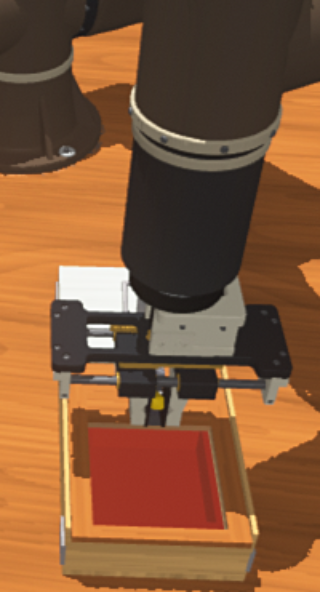

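Continue down in small steps until contact.

Request:
servo_tool(motion=[{"offset":[0.002,0,0],"roll":0,"claw":-1},{"offset":[0.002,-0.0005,0],"roll":0,"claw":-1},{"offset":[0.001,0,0],"roll":0,"claw":-1},{"offset":[0,0,0],"roll":0,"claw":-1}])

```text
clock: 7.82
tool_pos: [0.5996, 0.1936, 0.0864]
orientation: [-78.3, 90.0, -162.1]
force: [-0.5, -1.1, 1.4]
opening: 0.0114
```

Request:
servo_tool(motion=[{"offset":[0.001,0,0],"roll":0,"claw":-1},{"offset":[0.001,0,0],"roll":0,"claw":-1},{"offset":[0,0,0],"roll":0,"claw":-1}])

```text
clock: 8.2
tool_pos: [0.5993, 0.1935, 0.0842]
orientation: [-78.4, 89.9, -162.2]
force: [-4.2, -0.9, 2.4]
opening: 0.012
```

```bash
python3 chk.py 116 1.6 84.5 pics/p8.png
```

```text
t 8.2 tcp box mm [115.7   1.5  84.2] F box [-4.3 -0.5  2.4] M [-0.08  1.55 -0.01] open 12.0 J [ 36.  23. -15.  -0. -52.  61.]
tool axes in box (cols x,y,z)
 [[-1.3e-03  1.0e+00 -7.0e-04]
 [-3.0e-04 -7.0e-04 -1.0e+00]
 [-1.0e+00 -1.3e-03  3.0e-04]]
offset tool mm [-0.3  0.3 -0.1]
yel 42 [[116.6, -2.9, 110.7], [121.4, 1.4, 114.3], [124.3, 4.9, 117.7]]
```

Request:
servo_tool(motion=[{"offset":[0.001,-0.0005,0],"roll":0,"claw":-1},{"offset":[0.001,-0.0005,0],"roll":0,"claw":-1},{"offset":[0,0,0],"roll":0,"claw":-1}])

```text
clock: 8.62
tool_pos: [0.5989, 0.1935, 0.0825]
orientation: [-8.1, 90.0, -91.9]
force: [-3.1, -0.9, 2.9]
opening: 0.0116
```

```bash
python3 chk.py 116 1.6 82 pics/p8.png
python3 - <<'E'
from plant import ctrl
from h import *
b=ctrl.snapshot("wrist"); np.savez("pics/w8.npz",**b)
cv2.imwrite("pics/p8w.png",cv2.resize(b["frame"][120:360,200:440],None,fx=2.5,fy=2.5))
E
```

```text
t 8.62 tcp box mm [115.4   1.5  82.5] F box [-3.2 -0.5  2.9] M [-0.2   1.39  0.01] open 11.6 J [ 36.  23. -15.   0. -51.  61.]
tool axes in box (cols x,y,z)
 [[-0.e+00  1.e+00 -5.e-04]
 [-1.e-04 -5.e-04 -1.e+00]
 [-1.e+00 -0.e+00  1.e-04]]
offset tool mm [ 0.5  0.6 -0.1]
yel 49 [[113.3, -3.7, 108.1], [120.6, 0.5, 112.2], [124.0, 4.9, 116.3]]
```

View pics/p8w.png

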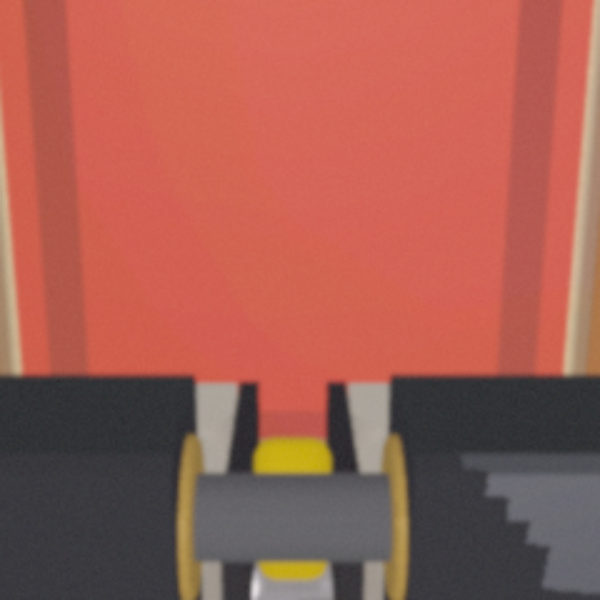

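Request:
servo_tool(motion=[{"offset":[0.001,-0.0005,0],"roll":0,"claw":-1},{"offset":[0.001,-0.0005,0],"roll":0,"claw":-1},{"offset":[0,0,0],"roll":0,"claw":-1}])

```text
clock: 9.1
tool_pos: [0.5985, 0.1936, 0.0808]
orientation: [97.6, 89.9, 13.7]
force: [-1.4, -1.7, 2.4]
opening: 0.0118
```

```bash
python3 chk.py 116 1.6 80 pics/p9.png
```

```text
t 9.1 tcp box mm [115.    1.6  80.8] F box [-1.5 -1.6  2.4] M [-0.61  0.08 -0.03] open 11.8 J [ 36.  23. -16.   0. -51.  60.]
tool axes in box (cols x,y,z)
 [[ 1.1e-03  1.0e+00 -4.0e-04]
 [ 1.0e-04 -4.0e-04 -1.0e+00]
 [-1.0e+00  1.1e-03 -1.0e-04]]
offset tool mm [0.8 1.  0. ]
yel 50 [[115.6, -3.7, 105.6], [120.3, 0.8, 110.2], [123.2, 5.4, 115.1]]
```

View pics/p9.png

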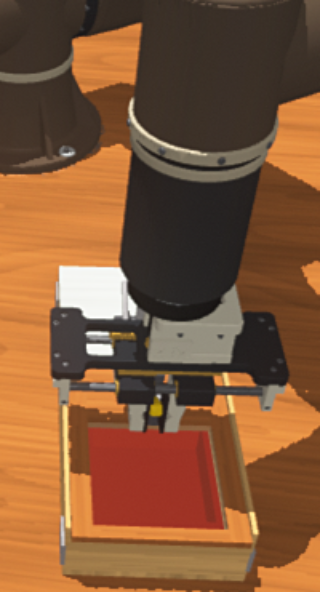

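Run:
```python
from plant import ctrl
from h import *
for n in ["wrist","scene"]:
    s=ctrl.snapshot(n)
    P,u,v=pts(s,inr(s,(22,120,60),(36,255,255))); B=np.c_[(P[:,:2]-O)@R2,P[:,2]]*1000
    k=(abs(B[:,1])<12)&(abs(B[:,0]-115)<40)&(B[:,2]>70)
    B=B[k]; 
    for x0 in range(92,136,3):
        q=B[(B[:,0]>=x0)&(B[:,0]<x0+3)]
        if len(q)>2: print(n,x0,len(q),"z",np.percentile(q[:,2],[5,50,95]).round(1),"y",np.median(q[:,1]).round(1), )
s=ctrl.snapshot("wrist")
cv2.imwrite("pics/p10w.png",cv2.resize(s["frame"][200:460,180:440],None,fx=2.3,fy=2.3))
P,u,v=pts(s,np.ones((480,640),bool)); B=np.c_[(P[:,:2]-O)@R2,P[:,2]]*1000
k=(abs(B[:,1])<30)&(abs(B[:,0]-90)<25)&(B[:,2]>76)&(B[:,2]<112)
for a,b in zip(range(66,114,4),range(70,118,4)):
    q=B[k&(B[:,0]>=a)&(B[:,0]<b)]
    if len(q): print("w",a,len(q),np.percentile(q[:,2],[5,50,95]).round(0),np.percentile(q[:,1],[5,95]).round(0))
```

```text
wrist 95 75 z [97.  98.4 99.5] y 1.3
wrist 98 89 z [ 99.1 100.4 101.8] y 0.9
wrist 101 4 z [102.1 102.5 102.9] y 3.0
wrist 119 82 z [106.1 108.8 110.2] y 1.3
wrist 122 318 z [105.1 107.5 110. ] y 0.9
scene 104 3 z [106.5 106.6 106.6] y 4.0
scene 107 4 z [106.9 108.6 109.7] y 2.7
scene 110 3 z [110.7 111.9 111.9] y 2.6
scene 113 5 z [111.4 113.  113.4] y 3.6
scene 116 16 z [107.2 112.5 113.9] y 2.3
scene 119 26 z [104.6 109.9 113.5] y 0.3
scene 122 16 z [106.  108.8 113.5] y 0.5
w 70 425 [78. 83. 86.] [-9. 11.]
w 74 186 [80. 81. 86.] [-6.  9.]
w 78 74 [80. 81. 82.] [-5.  8.]
w 82 103 [87. 88. 88.] [-5.  8.]
w 86 188 [86. 88. 90.] [-5.  8.]
w 90 39 [90. 91. 92.] [-4.  5.]
w 94 79 [ 97.  99. 100.] [-4.  6.]
w 98 90 [ 99. 101. 102.] [-4.  6.]
w 102 7 [110. 111. 112.] [-5.  7.]
w 106 3 [111. 111. 112.] [-5.  6.]
w 110 2 [84. 84. 84.] [7. 7.]
```

View pics/p10w.png

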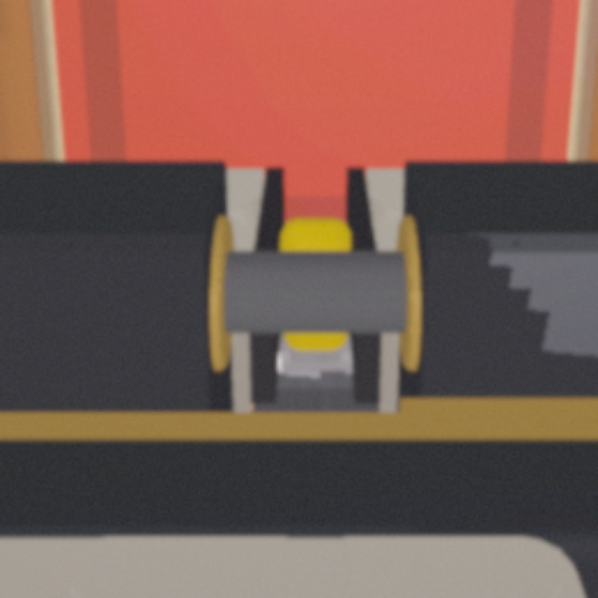

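Request:
servo_tool(motion=[{"offset":[-0.0005,0.002,0],"roll":0,"claw":-1},{"offset":[-0.0005,0.002,0],"roll":0,"claw":-1},{"offset":[0,0.001,0],"roll":0,"claw":-1},{"offset":[0,0,0],"roll":0,"claw":-1}])

```text
clock: 9.8
tool_pos: [0.6027, 0.1939, 0.0814]
orientation: [-70.4, 90.0, -154.2]
force: [-3.1, -1.1, 3.4]
opening: 0.0113
```

```bash
cat > bar.py <<'E'
from plant import ctrl
from h import *
st()
s=ctrl.snapshot("wrist")
P,u,v=pts(s,np.ones((480,640),bool)); B=np.c_[(P[:,:2]-O)@R2,P[:,2]]*1000
k=(abs(B[:,1]-1)<8)&(abs(B[:,0]-90)<25)&(B[:,2]>76)&(B[:,2]<112)
for a in range(66,110,2):
    q=B[k&(B[:,0]>=a)&(B[:,0]<a+2)]
    if len(q): print("w",a,len(q),np.percentile(q[:,2],[5,50,95]).round(1))
E
python3 bar.py
```

```text
t 9.8 tcp box mm [119.2   1.5  81.4] F box [-3.2 -0.8  3.4] M [-0.13  1.91 -0.01] open 11.3 J [ 35.  24. -15.  -0. -51.  61.]
tool axes in box (cols x,y,z)
 [[-6.e-04  1.e+00 -6.e-04]
 [-2.e-04 -6.e-04 -1.e+00]
 [-1.e+00 -6.e-04  2.e-04]]
w 72 122 [78.2 79.8 81.4]
w 74 54 [79.6 80.4 81.3]
w 76 119 [79.9 80.7 81.5]
w 78 118 [79.8 80.6 81.5]
w 80 122 [79.6 80.7 81.6]
w 82 51 [80.  81.  81.7]
w 86 6 [87.1 87.3 87.5]
w 88 84 [87.7 88.5 89.2]
w 90 98 [87.2 89.1 90. ]
w 92 95 [86.  89.2 91.4]
w 94 29 [88.5 91.9 92.6]
w 98 29 [97.5 98.4 99. ]
w 100 58 [ 97.4  99.5 100.4]
w 102 61 [ 99.5 100.7 101.8]
w 104 41 [101.2 102.  102.9]
w 108 2 [111.  111.1 111.2]
```

Request:
servo_tool(motion=[{"offset":[0.0008,0,0],"roll":0,"claw":-1},{"offset":[0,0,0],"roll":0,"claw":-1},{"offset":[0,0,0],"roll":0,"claw":-0.65},{"offset":[0,0,0],"roll":0,"claw":-0.4},{"offset":[0,0,0],"roll":0,"claw":-0.3}])

```text
clock: 10.48
tool_pos: [0.6034, 0.1942, 0.0809]
orientation: [108.1, 89.9, 24.3]
force: [-0.2, -0.4, 1.3]
opening: 0.0285
```

```bash
python3 bar.py
```

```text
t 10.47 tcp box mm [119.9   1.7  80.9] F box [-0.3 -0.3  1.3] M [-0.09  0.02  0.03] open 28.5 J [ 35.  24. -15.   0. -51.  61.]
tool axes in box (cols x,y,z)
 [[ 9.e-04  1.e+00 -5.e-04]
 [ 3.e-04 -5.e-04 -1.e+00]
 [-1.e+00  9.e-04 -3.e-04]]
w 72 59 [77.8 78.9 80. ]
w 74 47 [79.5 80.3 81.1]
w 76 117 [79.9 80.6 81.4]
w 78 120 [79.7 80.6 81.6]
w 80 118 [79.9 80.7 81.5]
w 82 64 [80.  80.9 82.1]
w 86 38 [85.8 86.5 87.1]
w 88 100 [86.5 87.4 88.1]
w 90 117 [85.8 87.8 89.1]
w 92 132 [81.3 87.1 90.3]
w 94 38 [90.3 90.8 91.9]
w 96 1 [91.8 91.8 91.8]
w 98 14 [96.5 97.1 97.8]
w 100 63 [96.2 98.1 98.9]
w 102 73 [ 98.   99.5 100.5]
w 104 50 [ 99.8 100.8 101.5]
w 106 1 [102.1 102.1 102.1]
```

Request:
servo_tool(motion=[{"offset":[-0.02,0,0],"roll":0,"claw":-0.3},{"offset":[-0.04,0,0],"roll":0,"claw":-0.3},{"offset":[-0.05,0,0],"roll":0,"claw":-0.5},{"offset":[-0.05,0,0],"roll":0,"claw":-1},{"offset":[0,0,0],"roll":0,"claw":-1}])

```text
clock: 11.15
tool_pos: [0.6052, 0.1951, 0.2461]
orientation: [110.7, 89.5, 26.9]
force: [0.2, 0.8, -0.6]
opening: 0.0076
```

```bash
python3 chk.py 60 1.6 240 pics/p11.png
python3 - <<'E'
from plant import ctrl
from h import *
for n in ["wrist","scene"]:
    s=ctrl.snapshot(n)
    P,u,v=pts(s,np.ones((480,640),bool)); B=np.c_[(P[:,:2]-O)@R2,P[:,2]]*1000
    bl=inr(s,(110,150,40),(130,255,255))[v,u]&(abs(B[:,1])<40)&(abs(B[:,0])<80)
    print(n,"blue",bl.sum()); 
    if bl.any(): print(np.percentile(B[bl],[2,50,98],axis=0).round(1).tolist())
s=ctrl.snapshot("wrist"); cv2.imwrite("pics/p11w.png",s["frame"])
E
```

```text
t 11.15 tcp box mm [121.8   2.3 246.1] F box [ 0.3  0.8 -0.6] M [-0.02 -0.02 -0.05] open 7.6 J [ 35.  16.  -3.   0. -70.  61.]
tool axes in box (cols x,y,z)
 [[ 0.0085  1.     -0.    ]
 [ 0.0032 -0.     -1.    ]
 [-1.      0.0085 -0.0032]]
offset tool mm [  5.5 -61.9   0.7]
blue [[-2.9, -10.6, 167.3], [0.5, -6.1, 174.8], [2.9, -1.0, 183.7]]
yel 60 [[100.9, -5.1, 100.6], [123.6, -0.7, 108.8], [127.0, 4.5, 113.4]]
wrist blue 0
scene blue 62
[[-2.0, -11.3, 166.4], [0.0, -5.2, 173.3], [2.8, 1.8, 185.6]]
```

View pics/p11.png

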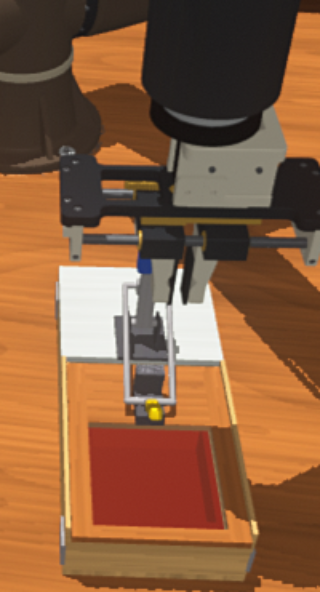

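View pics/p11w.png

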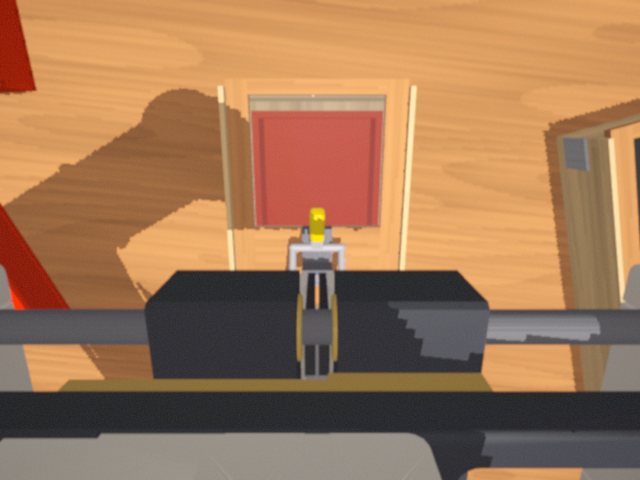

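Request:
servo_tool(motion=[{"offset":[0,-0.05,0],"roll":0,"claw":-1},{"offset":[0,-0.045,0],"roll":0,"claw":-1},{"offset":[0,0,0],"roll":0,"claw":-1},{"offset":[0.03,0,0],"roll":0,"claw":-1},{"offset":[0.03,0,0],"roll":0,"claw":-1},{"offset":[0,0,0],"roll":0,"claw":-1}])

```text
clock: 12.1
tool_pos: [0.5072, 0.1828, 0.1779]
orientation: [-59.4, 89.7, -143.2]
force: [-0.6, 0.7, 0.4]
opening: 0.0002
```

```bash
python3 chk.py 24 1.6 186 pics/p12.png
python3 - <<'E'
import numpy as np
prev=None
for a in list(range(93,181,6))+[180,182]:
    p=np.radians(a); q=np.array([0,96])+90*np.array([np.cos(p),np.sin(p)])+6.5*np.array([np.sin(p),-np.cos(p)])+[9.5,0]
    print(a,q.round(1), "" if prev is None else "x %.1f y %.1f"%(prev[1]-q[1],q[0]-prev[0])); prev=q
E
```

```text
t 12.1 tcp box mm [ 23.1   0.7 177.9] F box [-0.5  0.8  0.4] M [-0.04 -0.07 -0.06] open 0.2 J [ 41.  10. -20.  -0. -60.  56.]
tool axes in box (cols x,y,z)
 [[-5.2e-03  1.0e+00 -9.0e-04]
 [-3.1e-03 -9.0e-04 -1.0e+00]
 [-1.0e+00 -5.2e-03  3.1e-03]]
offset tool mm [-8.1  0.9 -0.9]
yel 88 [[100.9, -5.1, 100.4], [121.8, -0.6, 109.3], [127.4, 4.7, 114.2]]
93 [ 11.3 186.2] 
99 [  1.8 185.9] x 0.3 y -9.4
105 [ -7.5 184.6] x 1.3 y -9.4
111 [-16.7 182.4] x 2.3 y -9.2
117 [-25.6 179.1] x 3.2 y -8.9
123 [-34.1 175. ] x 4.1 y -8.5
129 [-42.1 170. ] x 5.0 y -8.0
135 [-49.5 164.2] x 5.8 y -7.5
141 [-56.4 157.7] x 6.5 y -6.8
147 [-62.4 150.5] x 7.2 y -6.1
153 [-67.7 142.7] x 7.8 y -5.3
159 [-72.2 134.3] x 8.3 y -4.5
165 [-75.8 125.6] x 8.7 y -3.6
171 [-78.4 116.5] x 9.1 y -2.6
177 [-80.  107.2] x 9.3 y -1.7
180 [-80.5 102.5] x 4.7 y -0.5
182 [-80.7  99.4] x 3.1 y -0.2
```

View pics/p12.png

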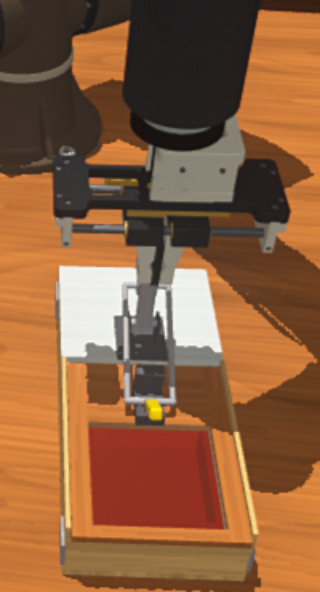

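Request:
servo_tool(motion=[{"offset":[-0.008,-0.005,0.0],"roll":0,"claw":-1},{"offset":[0,-0.007,0],"roll":0,"claw":-1},{"offset":[0,-0.008,0],"roll":0,"claw":-1},{"offset":[0.001,-0.008,0],"roll":0,"claw":-1},{"offset":[0,0,0],"roll":0,"claw":-1}])

```text
clock: 12.78
tool_pos: [0.4797, 0.1806, 0.1879]
orientation: [-129.3, 90.0, 146.9]
force: [0.4, 0.3, -0.0]
opening: 0.0003
```

```bash
python3 chk.py -7.5 1.6 184.6 pics/p13.png
```

```text
t 12.78 tcp box mm [ -4.5   1.6 187.9] F box [ 0.4  0.2 -0. ] M [-0.04  0.03 -0.  ] open 0.3 J [ 43.   7. -23.  -0. -60.  54.]
tool axes in box (cols x,y,z)
 [[-2.e-04  1.e+00 -1.e-04]
 [ 2.e-04 -1.e-04 -1.e+00]
 [-1.e+00 -2.e-04 -2.e-04]]
offset tool mm [ 3.3 -3.  -0. ]
blue [[-15.9, -10.3, 165.4], [-13.1, 0.4, 170.2], [-10.1, 10.8, 174.3]]
yel 88 [[92.3, -4.8, 99.7], [115.3, -0.4, 110.2], [121.0, 5.2, 114.1]]
```

View pics/p13.png

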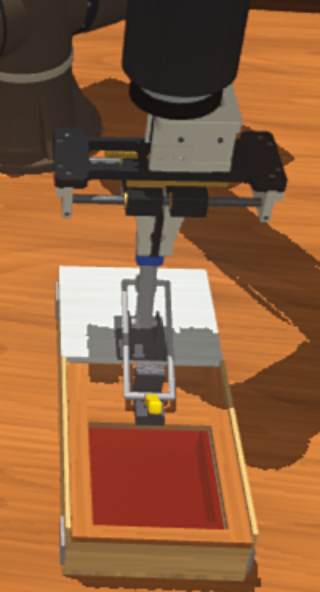

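Request:
servo_tool(motion=[{"offset":[0.003,-0.007,0],"roll":0,"claw":-1},{"offset":[0.003,-0.007,0],"roll":0,"claw":-1},{"offset":[0.003,-0.0075,0],"roll":0,"claw":-1},{"offset":[0.004,-0.0075,0],"roll":0,"claw":-1},{"offset":[0,0,0],"roll":0,"claw":-1}])

```text
clock: 13.45
tool_pos: [0.4512, 0.1776, 0.1747]
orientation: [-110.1, 90.0, 166.1]
force: [-0.2, -0.0, 1.0]
opening: 0.0005
```

```bash
python3 chk.py -34 1.6 175 pics/p14.png
```

```text
t 13.45 tcp box mm [-33.2   1.6 174.7] F box [-0.2  0.   1. ] M [-0.06 -0.14  0.01] open 0.5 J [ 45.   5. -27.  -0. -58.  51.]
tool axes in box (cols x,y,z)
 [[-1.e-04  1.e+00 -1.e-04]
 [ 0.e+00 -1.e-04 -1.e+00]
 [-1.e+00 -1.e-04 -0.e+00]]
offset tool mm [-0.3 -0.8 -0. ]
blue [[-39.3, -10.8, 157.6], [-36.5, 0.1, 161.9], [-34.1, 12.1, 165.8]]
yel 81 [[83.2, -5.2, 100.5], [105.7, -0.3, 112.5], [110.8, 4.6, 116.5]]
```

View pics/p14.png

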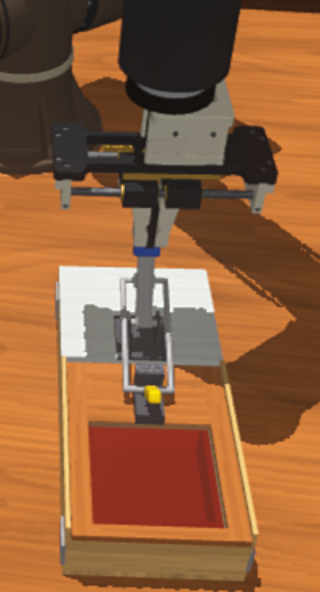

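Run:
```python
from plant import ctrl
from h import *
s=ctrl.snapshot("scene"); a=cv2.resize(s["frame"][230:350,390:470],None,fx=5,fy=5,interpolation=cv2.INTER_CUBIC)
P,u,v=pts(s,np.ones((480,640),bool)); B=np.c_[(P[:,:2]-O)@R2,P[:,2]]*1000
for y0,y1 in [(-26,-16),(-6,6),(16,26)]:
  k=(B[:,1]>y0)&(B[:,1]<y1)&(B[:,2]>74)&(B[:,2]<125)
  for x in range(44,116,4):
    q=B[k&(B[:,0]>=x)&(B[:,0]<x+4)]
    if len(q)>0: print(y0,x,len(q),np.percentile(q[:,2],[5,50,95]).round(0))
  q=B[(B[:,2]>60)&(B[:,2]<72)&(abs(B[:,1])>40)&(abs(B[:,1])<75)]
h,e=np.histogram(q[:,0],np.arange(8,32,1.5)); print(e,h)
s=ctrl.snapshot("wrist"); b=s["frame"]
cv2.imwrite("pics/p15.png",np.hstack([a,cv2.resize(b[150:390,200:360],(400,600))]))
```

```text
-26 44 12 [ 97.  99. 102.]
-26 48 10 [ 95.  99. 101.]
-26 52 11 [93. 96. 98.]
-26 56 13 [90. 94. 98.]
-26 60 9 [89. 93. 94.]
-26 64 10 [89. 91. 93.]
-26 68 10 [88. 91. 92.]
-26 72 16 [85. 88. 90.]
-26 76 8 [85. 87. 90.]
-6 60 15 [106. 107. 109.]
-6 64 18 [105. 107. 109.]
-6 68 47 [ 87.  93. 108.]
-6 72 41 [ 88. 104. 109.]
-6 76 6 [81. 83. 87.]
-6 80 7 [80. 83. 94.]
-6 84 15 [ 80.  83. 104.]
-6 88 21 [ 80.  83. 107.]
-6 92 25 [ 81.  82. 109.]
-6 96 26 [ 81.  82. 113.]
-6 100 51 [ 75.  82. 116.]
-6 104 24 [110. 115. 117.]
-6 108 26 [109. 111. 116.]
-6 112 1 [111. 111. 111.]
16 44 12 [ 97.  98. 100.]
16 48 9 [ 95.  98. 100.]
16 52 9 [94. 96. 99.]
16 56 13 [90. 94. 96.]
16 60 11 [90. 93. 94.]
16 64 11 [88. 90. 92.]
16 68 10 [88. 90. 93.]
16 72 15 [86. 89. 90.]
16 76 11 [85. 87. 91.]
[ 8.   9.5 11.  12.5 14.  15.5 17.  18.5 20.  21.5 23.  24.5 26.  27.5
 29.  30.5] [28 29 31 28 36 56 90 27  2  1  3 19 37 27 32]
```

View pics/p15.png

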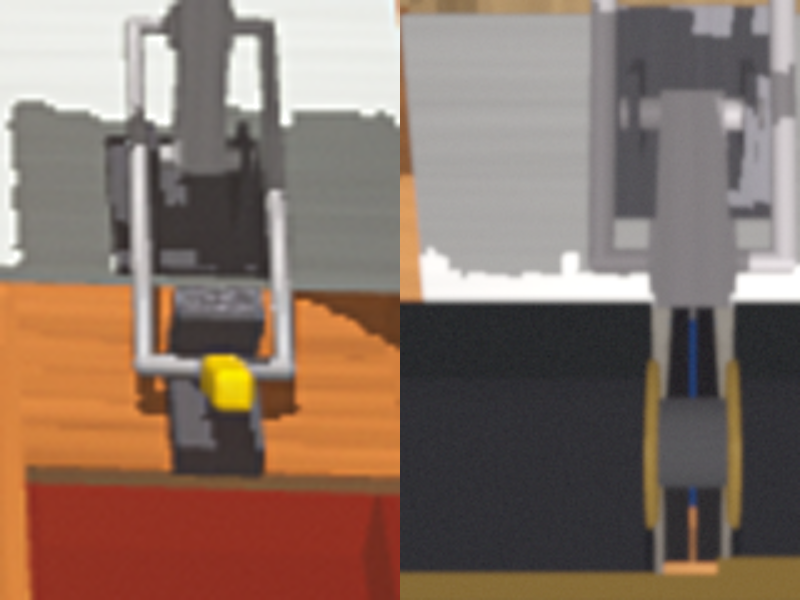

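Request:
servo_tool(motion=[{"offset":[0.005,-0.008,0],"roll":0,"claw":-1},{"offset":[0.0055,-0.0075,0],"roll":0,"claw":-1},{"offset":[0.0065,-0.007,0],"roll":0,"claw":-1},{"offset":[0.007,-0.006,0],"roll":0,"claw":-1},{"offset":[0,0,0],"roll":0,"claw":-1}])

```text
clock: 14.22
tool_pos: [0.4223, 0.1742, 0.1498]
orientation: [-66.7, 89.9, -150.5]
force: [0.5, -0.1, 0.9]
opening: 0.0007
```

```bash
python3 chk.py -62.4 1.6 150.5 pics/p16.png
```

```text
t 14.22 tcp box mm [-62.3   1.3 149.8] F box [ 0.5 -0.1  0.9] M [ 0.01 -0.01 -0.03] open 0.7 J [ 47.   4. -32.  -0. -54.  49.]
tool axes in box (cols x,y,z)
 [[-1.8e-03  1.0e+00 -4.0e-04]
 [-8.0e-04 -4.0e-04 -1.0e+00]
 [-1.0e+00 -1.8e-03  8.0e-04]]
offset tool mm [-0.7 -0.1 -0.3]
blue [[-64.5, -10.3, 136.8], [-60.2, 0.6, 141.1], [-56.4, 11.7, 144.1]]
yel 57 [[90.8, -5.2, 113.4], [97.6, -0.8, 118.4], [101.9, 4.8, 121.8]]
```

View pics/p16.png

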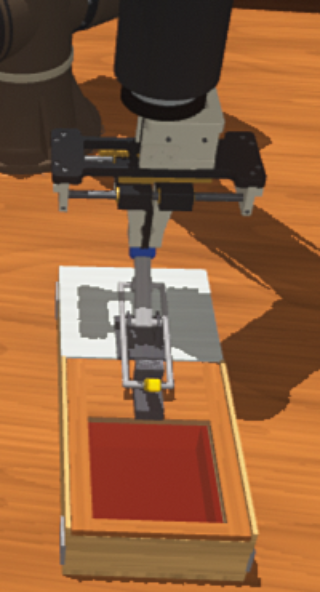

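Request:
servo_tool(motion=[{"offset":[0.0075,-0.0055,0],"roll":0,"claw":-1},{"offset":[0.008,-0.0045,0],"roll":0,"claw":-1},{"offset":[0.0085,-0.0035,0],"roll":0,"claw":-1},{"offset":[0.009,-0.0025,0],"roll":0,"claw":-1},{"offset":[0,0,0],"roll":0,"claw":-1}])

```text
clock: 14.9
tool_pos: [0.4067, 0.1723, 0.1168]
orientation: [-53.4, 89.9, -137.3]
force: [-0.1, 0.2, -0.7]
opening: 0.0001
```

```bash
python3 chk.py -78.4 1.6 116.5 pics/p17.png
```

```text
t 14.9 tcp box mm [-78.    1.1 116.8] F box [-0.1  0.2 -0.7] M [-0.05 -0.01  0.01] open 0.1 J [ 49.   5. -36.  -0. -49.  48.]
tool axes in box (cols x,y,z)
 [[-1.8e-03  1.0e+00 -5.0e-04]
 [-1.4e-03 -5.0e-04 -1.0e+00]
 [-1.0e+00 -1.8e-03  1.4e-03]]
offset tool mm [ 0.3 -0.4 -0.5]
blue [[-85.2, -10.6, 97.8], [-77.6, -0.5, 103.4], [-70.9, 11.0, 105.5]]
yel 54 [[86.3, -4.6, 120.4], [92.1, 0.2, 124.2], [96.5, 4.7, 127.4]]
```

View pics/p17.png

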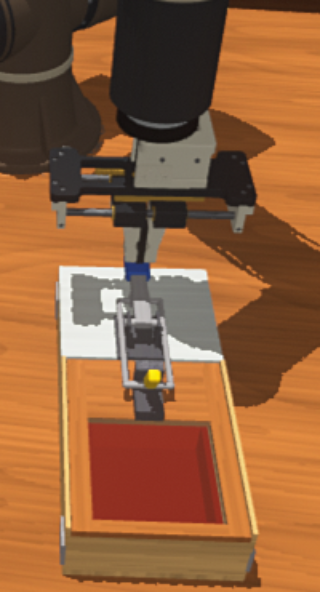

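Request:
servo_tool(motion=[{"offset":[0.008,-0.002,0],"roll":0,"claw":-1},{"offset":[0.004,-0.001,0],"roll":0,"claw":-1},{"offset":[0.0025,0,0],"roll":0,"claw":-1},{"offset":[0,0,0],"roll":0,"claw":-1}])

```text
clock: 15.45
tool_pos: [0.4046, 0.1725, 0.1031]
orientation: [-36.6, 90.0, -120.4]
force: [0.6, 0.6, 0.9]
opening: 0.0006
```

Request:
servo_tool(motion=[{"offset":[0.001,0,0],"roll":0,"claw":-1},{"offset":[0,0,0],"roll":0,"claw":-1}])

```text
clock: 15.7
tool_pos: [0.4048, 0.1727, 0.1027]
orientation: [114.1, 90.0, 30.2]
force: [-1.4, -1.0, 4.1]
opening: 0.0001
```

```bash
python3 chk.py -81 1.6 101 pics/p18.png
```

```text
t 15.7 tcp box mm [-79.9   1.8 102.7] F box [-1.5 -0.9  4.1] M [-0.15  0.63  0.05] open 0.1 J [ 49.   5. -38.   0. -47.  47.]
tool axes in box (cols x,y,z)
 [[ 5.e-04  1.e+00 -4.e-04]
 [ 2.e-04 -4.e-04 -1.e+00]
 [-1.e+00  5.e-04 -2.e-04]]
offset tool mm [ 1.7 -1.1  0.2]
blue [[-73.8, -11.0, 96.0], [-71.6, -4.2, 102.2], [-69.2, 11.0, 105.0]]
yel 54 [[87.1, -4.1, 119.8], [91.9, 0.3, 124.2], [95.6, 4.7, 127.3]]
```

Request:
servo_tool(motion=[{"offset":[0.001,0,0],"roll":0,"claw":-1},{"offset":[0.001,0,0],"roll":0,"claw":-1},{"offset":[0,0,0],"roll":0,"claw":-1}])

```text
clock: 16.12
tool_pos: [0.4048, 0.1727, 0.1022]
orientation: [100.9, 89.9, 17.1]
force: [-10.2, -2.4, 26.6]
opening: 0.0006
```

Request:
servo_tool(motion=[{"offset":[-0.01,0,0],"roll":0,"claw":-1},{"offset":[-0.04,0,0],"roll":0,"claw":-1},{"offset":[-0.05,0,0],"roll":0,"claw":-1},{"offset":[-0.05,0,0],"roll":0,"claw":-1},{"offset":[0,0,-0.06],"roll":0,"claw":-1},{"offset":[0,0,-0.06],"roll":0,"claw":-1},{"offset":[0,0,-0.06],"roll":0,"claw":-1},{"offset":[0,0,-0.06],"roll":0,"claw":-1},{"offset":[0,0,0],"roll":0,"claw":-1}])

```text
clock: 17.25
tool_pos: [0.3781, 0.4145, 0.249]
orientation: [-31.7, 89.9, -115.4]
force: [-0.6, -0.7, -0.3]
opening: 0.0005
```

```bash
python3 chk.py -81 1.6 101 pics/p19.png
python3 - <<'E'
from plant import ctrl
from h import *
for n in ["top","scene"]:
    s=ctrl.snapshot(n)
    P,u,v=pts(s,np.ones((480,640),bool)); B=np.c_[(P[:,:2]-O)@R2,P[:,2]]*1000
    bl=inr(s,(110,150,40),(130,255,255))[v,u]&(abs(B[:,1])<40)&(abs(B[:,0])<130)
    print(n,np.percentile(B[bl],[2,50,98],axis=0).round(1).tolist())
    q=B[(abs(B[:,2]-68)<5)&(abs(B[:,1])>40)&(abs(B[:,1])<75)]
    h,e=np.histogram(q[:,0],np.arange(8,32,1.5)); print("gap",h.tolist())
    k=(abs(B[:,1])<12)&(B[:,2]>100)&(B[:,2]<110)&(B[:,0]>50)&(B[:,0]<90); print("keeper x",np.percentile(B[k][:,0],[3,97]).round(1))
    P,u,v=pts(s,inr(s,(24,150,120),(35,255,255))); k=P[:,1]<-.1; print("black tab",np.median(P[k],0).round(4))
    cv2.imwrite(f"pics/end_{n}.png",s["frame"])
E
```

```text
t 17.25 tcp box mm [-80.3 245.  249. ] F box [-0.6 -0.6 -0.3] M [-0.18  0.05  0.02] open 0.5 J [ 68.   9. -12.  -0. -69.  29.]
tool axes in box (cols x,y,z)
 [[-7.0e-04  1.0e+00  2.3e-03]
 [-1.2e-03  2.3e-03 -1.0e+00]
 [-1.0e+00 -7.0e-04  1.2e-03]]
offset tool mm [148.3  -1.1 243.2]
blue [[-102.9, -11.1, 100.4], [-86.9, -0.1, 103.4], [-70.8, 11.4, 105.8]]
yel 50 [[86.4, -4.0, 120.9], [92.1, 0.3, 124.6], [95.9, 4.7, 127.0]]
top [[-103.1, -12.0, 101.7], [-83.3, 1.5, 104.0], [-69.6, 12.8, 107.0]]
gap [25, 29, 27, 26, 28, 28, 27, 26, 13, 1, 14, 32, 24, 29, 30]
keeper x [59.7 79.8]
black tab [ 0.4297 -0.2344  0.248 ]
scene [[-105.4, -11.4, 98.8], [-86.6, -0.1, 103.3], [-70.3, 11.5, 105.8]]
gap [35, 26, 22, 29, 37, 48, 42, 18, 16, 28, 30, 20, 37, 35, 26]
keeper x [56.5 87.3]
black tab [ 0.4298 -0.2335  0.2476]
```

View pics/end_top.png

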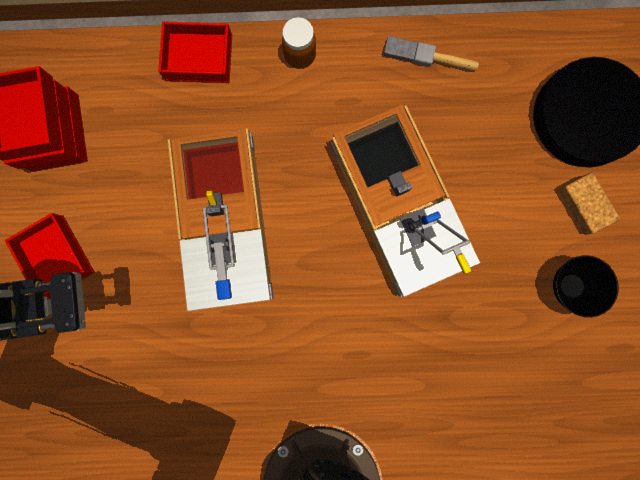

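View pics/p19.png

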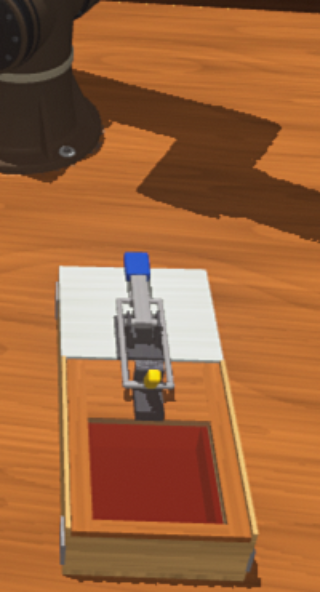

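```bash
python3 -c "
from plant import ctrl
print(ctrl.close_job())"
```

```text
the job is handed in; nothing more can be done
None
```

The latch on the red-tray box is closed and the job is handed in, at about 17.4 s on the clock. I gripped the yellow tab, carried the loop over the hook and laid its bar on the shelf about 6 mm or more clear of the lip. I let go only once the bar was down; it settled by about 1 mm. Then I pushed the blue-ended lever back and pressed it flat with the shut fingers.

**Last checks, with the arm well clear:**
- **Lever:** the blue end lies flat along -x with its top at about z 103 mm, and it stayed there after I let go.
- **Loop and lid:** the tab height fits the bar being under the lip. The gap at the deck shrank from about 9 mm to about 3 mm, so the lid is drawn in.
- **Black-tray box:** its tab is where it was at the start, to within the measurement.
- **Forces:** the most I read was about 29 N, during the final press. Forces were only read at the end of each move, so a short peak in between would not show.

**Disagreements:**
- The last scene view gave an unclear keeper position, because the tab and loop were in the way, and its gap reading was fuzzy. The top view's gap was clear.
- Camera positions were about 1–3 mm off the given sizes.
- The lever was not at its open stop at the start but about upright, so I worked from the measured pose.

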